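# Wedge the last border tile flush on the cramping board

## Robot

A 6-joint arm with a two-finger parallel gripper is mounted at the origin on a cart in front of the work surface, level with it; the furniture and walls round the work are solid. World frame = base frame: x ahead of the robot, y to its left, z up, the work surface at z = 0. Lengths are in m, angles in rad, forces in N, time in s.
With the tool pointing down it reaches from about 0.4 to 0.825 m from the base axis. Payload 7 kg.
Tool frame: the origin (TCP) lies on the centre line of the jaws, within the pads' length; the fingertips stand arm.tip_reach ahead of it and the grasp point (between the pads) lies 5 mm behind it (arm.tip_reach is the distance from the TCP to the fingertips, in m); z points along the fingers, y is the line along which they close (so a half turn about z gives the same grasp; the last joint's range is limited). The gripper opens to 88 mm and grips with 3 to 60 N. Pads are 19 mm wide; open, the fingers measure 130 mm over their backs; the gripper's body (78 mm by 193 mm) begins 47 mm behind the grasp point.
Start: joints at [-0.916, 0.359, 0.012, 0, -1.224, -0.288], TCP at [0.242, -0.63, 0.241] pointing down, gripper open.
Joint ranges: [-3.07, 3.07], [-1.43, 2.12], [-1.02, 1.25], [-3.03, 1.67], [-3.05, -0], [-3.03, 3.03]. Speed limits (rad/s): [2.39, 2.39, 3.01, 3.14, 3.14, 3.14].

## Interface

Orientations are given as [roll, pitch, yaw] about the fixed x, y, z axes, in that order (R = Rz(yaw) Ry(pitch) Rx(roll)).
In Python, from station import status, optics, order, arm gives the robot as it stands. The module is installed in compiled form; this text tells all that it offers.
- The arm moves only by the shell command python3 -m jog 'ROWS' [FORCE]. ROWS is JSON, a list of rows, each a list of 3 entries, a list of its own where there are three numbers: the gripper command: -1 is shut, 1 is fully open, values between are in proportion, then the shift along the tool's x, y, z in mm, then the turn about the tool's z in rad. A call has 1 to 20 rows; each row is the pose to reach, as a shift and turn from the pose commanded when the call began, along the tool's axes at that moment; what a row does not reach only later rows make up. A row lasts 1/8 s, in which the tool goes at most 62.5 mm and 10.7 degrees, less where a joint would pass 70% of its speed; a pose out of reach is approached as far as the arm can. A call with a gripper value outside its range is refused whole. The fingers move at their own pace and stop on an object; FORCE is the grip in N (left out, the last holds). Time passes only in rows, so rows that repeat a pose let the fingers close. It gives the time, the measured TCP pose, the force, the opening and the grip force at its end, in the units of the state.
- status.get_state(): the state, without advancing time (a new reading comes with each control period).
- optics.grab_frame(name): name is "scene" or "top" or "wrist"; returns a dict with "color" (384x512x3 uint8, red, green, blue), "mtx" (3x3 intrinsics, pixels), "cam_to_world" (4x4, takes a point from camera to world coordinates). Camera axes: x right, y down, z forward; pixel columns grow to the right and rows downward; lengths in m; the calibration is good to about 2 mm. A picture is of the moment at which its call begins. There is no depth.
- order.job_done(): hands the job in; it is judged then, once.
The state is a dict: "t": time; "q": joint angles; "qd": joint speeds; "joint_efforts": joint torques, N m; "eef_pos": TCP position; "ee_rot": TCP orientation; "force": force on the tool from outside, world axes, zero at the start; "moment": the same for the moment, N m; "width": finger opening in m; "gripper_force": force on a finger pad.
Only numpy, scipy, OpenCV 4.12 (cv2) and the standard library are available. Lean on these libraries where they do the work, as an engineer would, in place of code of your own. Each camera call takes 0.05 s, during which the arm holds its last target. There are 200 camera calls.

## Task

The white middle tile on the cramping board still lies loose between two bonded blue tiles. Take the orange spacer from the storage block and slide it all the way down into the joint beside the white tile that is wide enough for it (do not force it into the narrow joint); then take the slick black wedge, put it nose down into the slot between the white tile and the front rail, and press it down, firmly but not hard enough to crack the tile, until the tile is flush and tight against the back fence. Finish there, still holding the wedge pressed down (it works loose if let go), with the spacer in its joint and the other things on the bench left alone.

Things in the scene. Friction and masses are not known exactly. Their poses are not given: they have to be found in the camera images.
- board: Cramping board, plywood, 150 (x) x 260 (y) mm, fixed. Origin: centre of its underside; x points from the front rail to the back fence, y along the row of tiles, z up. The tiles lie on a bed (slick laminate, friction about 0.3) whose top is 28 mm above the origin and whose front edge is at x = -38.5 mm.
- slot (a point): Middle of the front rail's inner face, at the rail's top edge (board x = -56, y = 0, z = 40 mm); axes as the board's. The rail runs along the whole front of the board. Between it and the tiles is the wedge slot, as long as the board; its floor lies 34 mm below this point. With the white tile against the fence the slot is 16 mm wide at that tile.
- fence: Back fence of the board, a 20 x 260 x 22 mm wooden bar, fixed to it. Origin: centre of its underside, on the bed, 50 mm behind the board's origin; its face towards the tiles is 10 mm in front of its origin, i.e. at x = +40 mm of the board; axes as the board's.
- tile: Loose white glazed tile, 80 (x) x 90 (y) x 12 mm, about 0.2 kg, lying on the bed between the two blue tiles, 3 to 5 mm short of the fence and up to about 1 degree askew. Origin: centre of its underside; its axes are nearly the board's. Its top is level with the blue tiles. It slides when pushed.
- tile_broad: Bonded (fixed) blue tile, 80 (x) x 70 (y) x 12 mm, at one end of the row, against the fence. Origin: centre of its underside. The joint between it and the white tile is only about 4 mm wide.
- tile_slim: Bonded (fixed) blue tile, 80 (x) x 57 (y) x 12 mm, at the other end of the row, against the fence. Origin: centre of its underside. The joint between it and the white tile is about 10 mm wide. Which end of the row has which blue tile changes from start to start.
- caddy: Storage block, light wood, 84 (x) x 150 (y) x 50 mm, fixed, at the right of the board, with a slot for the spacer (at y = -50 mm) and one for the wedge (at y = +28 mm). Origin: centre of its underside.
- spacer: Orange plastic joint spacer, 40 g, standing upright in its slot in the storage block, to be lifted straight out. Origin: centre of the lower edge of its blade, z up. Blade 56 mm long (x), 7 mm thick (y), 10.5 mm deep, nose chamfered to 3 mm. Above it a flange 62 x 22 x 3 mm that rests on the tile tops when the blade is fully down (origin then 29.5 mm above the board's).
- spacer_grip (a point): Centre of the spacer's grip, 27.5 mm above the spacer's origin, same axes; the grip is 44 (x) x 12 (y) x 28 (z) mm, clear on all sides.
- wedge: Slick black plastic wedge (friction 0.1), 90 g, standing nose down in the storage block. Origin: level with its lower edge, under the grip's centre; z up. 60 mm wide (y). Flat upright face, for the rail, at x = -10 mm; the face for the tile slopes: 4.5 mm thick at the nose, 10.5 at 7 mm up, 16 at 25 mm, 20 at 38 mm. It nips the flush tile with its origin about 15 mm above the board's.
- wedge_grip (a point): Centre of the wedge's grip, 59 mm above the wedge's origin, same axes; the grip is 18 (x) x 40 (y) x 30 (z) mm. Under it is the wedge's head, 34 (x) x 68 (y) mm, from 38 to 44 mm above the wedge's origin. In the block the wedge faces nearly as it must in the board. Seated and pushed down with 10 N it presses the tile with about 20 N; let go, it works loose and most of that is lost.
- beaker: Blue plastic beaker, 74 mm across, 91 mm high, a bystander. Origin: centre of its underside.
- finial: Brown turned spindle part, 61 mm across, 125 mm high, a bystander. Origin: centre of its underside.
- kidney_rubber: Red rubber kidney, 57 x 90 x 9 mm, a bystander. Origin: centre of its underside.
Things that resemble listed ones, but are neither listed nor needed, are in the scene too. Of the things shaped like the spacer, the orange one is meant.

How it is judged:
By the outcome, as a careful person would: the job done as asked, in the order asked, and still so for the second after the job is handed in, while the arm keeps its last pose, push and grip.
It also fails if it takes over 51 s, if anything falls off the work surface, if the arm or the gripper's body presses on something with over 40 N, if the wrist force passes 120 N, or if a joint passes its speed limit or range.

## Working session

There is one attempt and no reset: what is moved stays moved. The work goes in short steps, Python scripts to look and compute and a shell command to move; the robot and the scene stay as the last step left them, time stands still between calls to the robot, and variables do not carry over. Pictures are saved under pics/ and viewed, at most 10 in all, crops included, and the job is handed in when it is done.

```bash
mkdir -p pics; cat > h.py <<'E'
import numpy as np, cv2, pickle
from station import status, optics, order, arm
def grab(n):
    f=optics.grab_frame(n); pickle.dump(f,open(f'pics/{n}.pkl','wb')); return f
def load(n): return pickle.load(open(f'pics/{n}.pkl','rb'))
def save(f,name): cv2.imwrite('pics/'+name,f['color'][:,:,::-1])
def ray(f,u,v,z):
    d=np.linalg.inv(f['mtx'])@np.array([u,v,1.]); T=f['cam_to_world']; d=T[:3,:3]@d; o=T[:3,3]
    return o+d*(z-o[2])/d[2]
def proj(f,p):
    T=np.linalg.inv(f['cam_to_world']); c=T[:3,:3]@np.asarray(p)+T[:3,3]; c=f['mtx']@c; return c[:2]/c[2]
E
python3 - <<'E'
from h import *
ims=[]
for n in ['top','scene','wrist']:
    f=grab(n); save(f,n+'0.png'); print(n,f['cam_to_world'][:3].round(3).tolist(),f['mtx'][0,0])
s=status.get_state(); print(s, arm.tip_reach)
E
```

```text
top [[-0.174, -0.965, 0.197, 0.264], [-0.985, 0.171, -0.031, 0.04], [-0.004, -0.199, -0.98, 1.496]] 460.71517068191275
scene [[0.881, -0.244, 0.405, 0.036], [-0.473, -0.465, 0.749, -0.936], [0.006, -0.851, -0.525, 0.74]] 368.2367041502477
wrist [[-0.359, 0.888, 0.286, 0.164], [0.933, 0.341, 0.113, -0.659], [0.002, 0.308, -0.951, 0.384]] 306.71573451945
{'t': 0.15, 'q': array([-9.15888802e-01,  3.59233274e-01,  1.12795810e-02, -2.21021407e-04,
       -1.22410959e+00, -2.88092512e-01]), 'qd': array([-0.00059983, -0.00263575,  0.00259917,  0.00245566, -0.00182737,
        0.00034553]), 'joint_efforts': array([-1.10771707e-03, -5.83275676e+01,  2.93290883e+01,  7.00119182e+00,
        8.79400119e-03, -1.28790234e-04]), 'eef_pos': array([ 0.24192273, -0.62978681,  0.23984136]), 'ee_rot': array([ 3.14031887e+00, -1.60761150e-04, -2.77485277e+00]), 'force': array([ 0.60374948,  0.78488924, -0.04437002]), 'moment': array([0.00591592, 0.01481666, 0.02365292]), 'gripper_force': 0.0, 'width': 0.08735369685596958} 0.014
```

View pics/top0.png

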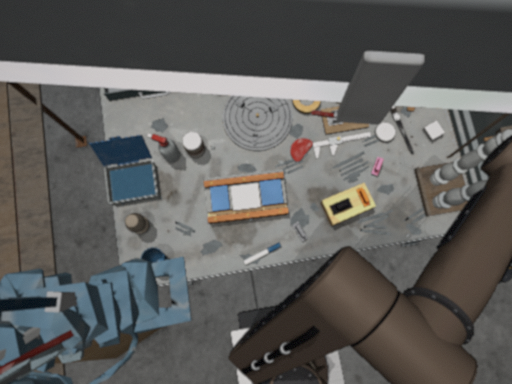

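View pics/scene0.png

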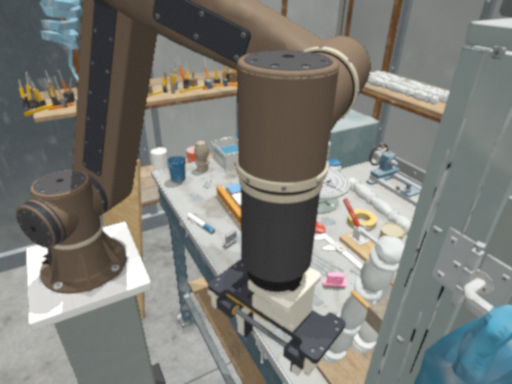

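The top view shows the board (orange rails) at about (246,197) with blue–white–blue tiles. The yellowish storage block is at (348,204), with the black wedge at about (341,206) and an orange spacer at (365,197). A pink look-alike lies loose at (377,166). In the scene view the arm hides the block.

```bash
python3 - <<'E'
from h import *
f=load('top')
for n,u,v,z in [('board',246,197,.04),('boardL',206,199,.04),('boardR',287,195,.04),('caddy',348,204,.05),('spacer',365,197,.09),('wedge',341,206,.1),('pink',377,166,.03)]:
    print(n,ray(f,u,v,z).round(3))
c=f['color'][130:250,180:410]; cv2.imwrite('pics/topcrop.png',cv2.resize(c,None,fx=3.4,fy=3.4,interpolation=cv2.INTER_CUBIC)[:,:,::-1])
from scipy.spatial.transform import Rotation as R
s=status.get_state(); Rt=R.from_euler('xyz',s['ee_rot']).as_matrix(); w=load('wrist')
T=w['cam_to_world']; print('cam in tool',(Rt.T@(T[:3,3]-s['eef_pos'])).round(4),(Rt.T@T[:3,:3]).round(3).tolist(), Rt.round(3).tolist())
E
```

```text
board [0.555 0.039 0.04 ]
boardL [0.571 0.167 0.04 ]
boardR [ 0.538 -0.092  0.04 ]
caddy [ 0.474 -0.277  0.05 ]
spacer [ 0.48  -0.325  0.09 ]
wedge [ 0.464 -0.243  0.1  ]
pink [ 0.584 -0.402  0.03 ]
cam in tool [ 0.0828  0.0009 -0.1438] [[0.001, -0.951, -0.308], [1.0, 0.0, 0.001], [-0.001, -0.308, 0.951]] [[-0.934, -0.359, -0.001], [-0.359, 0.934, 0.001], [0.0, 0.001, -1.0]]
```

View pics/topcrop.png

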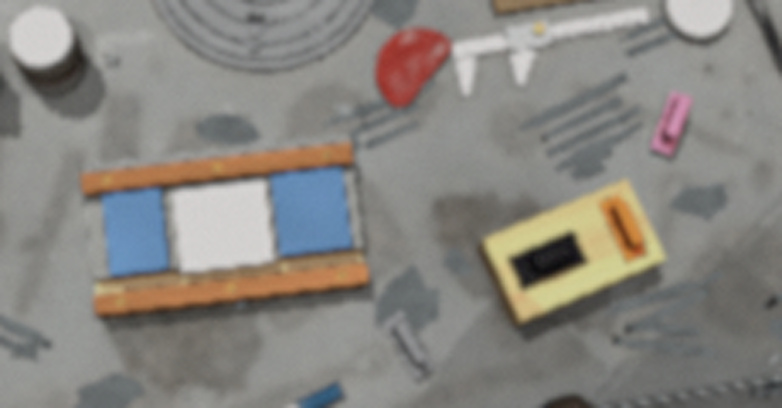

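Candidates: the orange one in the block at top (365,197) and the pink one lying loose at (377,166). The orange one fits, by its colour and because it stands upright in the right-hand slot. The crop confirms it. The slim blue tile is the left one (+y). I'll move to a close overview.

```bash
python3 -m jog '[[1,[-40,40,-5],0.05],[1,[-90,90,-15],0.1],[1,[-140,140,-20],0.15],[1,[-190,185,-20],0.2],[1,[-240,235,-20],0.25],[1,[-290,280,-20],0.3],[1,[-340,330,-20],0.3],[1,[-372,361,-20],0.3],[1,[-372,361,-20],0.3],[1,[-372,361,-20],0.3]]'
python3 - <<'E'
from h import *
f=grab('wrist'); f2=dict(f); save(f,'w1.png'); print(status.get_state()['eef_pos'],status.get_state()['ee_rot'])
E
```

```text
t: 1.4
eef_pos: [0.4604, -0.1581, 0.2604]
ee_rot: [3.141, -0.0, -3.072]
force: [-0.5, -0.4, -0.3]
width: 0.0876
gripper_force: 0.0
[ 0.4599176  -0.15896657  0.26041863] [ 3.14150573e+00 -3.97933825e-04 -3.07279745e+00]
```

View pics/w1.png

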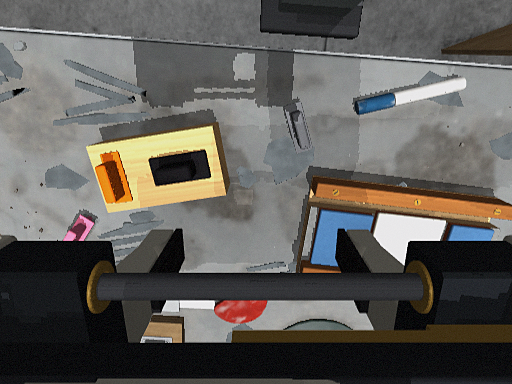

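The wrist view shows the block's top at about (88–225, 122–212). The orange spacer's grip is at about (112,177), the black wedge's at (180,167), and the pink one at (75,227). The board is at right, with the slim tile on the far right. I'll measure contours.

```bash
cat >> h.py <<'E'
def blob(f,m,k=0):
    m=cv2.morphologyEx(m.astype(np.uint8),cv2.MORPH_OPEN,np.ones((3,3)))
    cs=sorted(cv2.findContours(m,cv2.RETR_EXTERNAL,cv2.CHAIN_APPROX_NONE)[0],key=cv2.contourArea)
    return cs[-1-k]
def wrect(f,c,z):
    P=np.array([ray(f,u,v,z)[:2] for u,v in c[:,0,:]],np.float32)*1000
    r=cv2.minAreaRect(P); return [np.round(x,1) for x in r]
def hsv(f): return [x.astype(int) for x in cv2.split(cv2.cvtColor(f['color'],cv2.COLOR_RGB2HSV))]
E
python3 - <<'E'
from h import *
f=load('wrist'); h,s,v=hsv(f)
for p in [(112,155),(108,180),(122,185),(180,167),(153,175),(140,140),(222,170)]: print(p,f['color'][p[1],p[0]],h[p[1],p[0]],s[p[1],p[0]],v[p[1],p[0]])
roi=np.zeros(h.shape,bool); roi[100:225,60:240]=1
o=(h<16)&(s>150)&(v>100)&roi
c=blob(f,o); print('orange',cv2.boundingRect(c))
for z in(.053,.08): print(z,wrect(f,c,z))
k=(v<60)&roi; k[:, :140]=0; k[:,215:]=0; k[:140]=0;c=blob(f,k);print('black',cv2.boundingRect(c))
for z in(.06,.1): print(z,wrect(f,c,z))
y=(h>=16)&(h<32)&(s>60)&(v>190)&roi
c=blob(f,y|((o|k))&roi); print('caddy',cv2.boundingRect(c), wrect(f,c,.05))
x0=f['color'][100:225,60:240]; cv2.imwrite('pics/w1c.png',cv2.resize(x0,None,fx=4.4,fy=4.4,interpolation=cv2.INTER_CUBIC)[:,:,::-1])
E
```

```text
(112, 155) [194  71  14] 10 237 194
(108, 180) [249 122  22] 13 232 249
(122, 185) [98 31  2] 9 250 98
(180, 167) [21 21 21] 0 0 21
(153, 175) [ 8  8 19] 120 148 19
(140, 140) [234 225 150] 27 92 234
(222, 170) [47 36 20] 18 146 47
orange (102, 153, 11, 9)
0.053 [array([ 463.9, -334. ]), array([ 9.5, 12. ]), np.float64(4.0)]
0.08 [array([ 457.2, -320.8]), array([ 8.7, 11.1]), np.float64(4.0)]
black (149, 150, 62, 35)
0.06 [array([ 468.9, -248.3]), array([32.8, 66.7]), np.float64(13.0)]
0.1 [array([ 458.3, -238.3]), array([29., 59.]), np.float64(13.0)]
caddy (86, 127, 140, 86) [array([ 477.5, -277.3]), array([ 84. , 149.6]), np.float64(13.0)]
```

View pics/w1c.png

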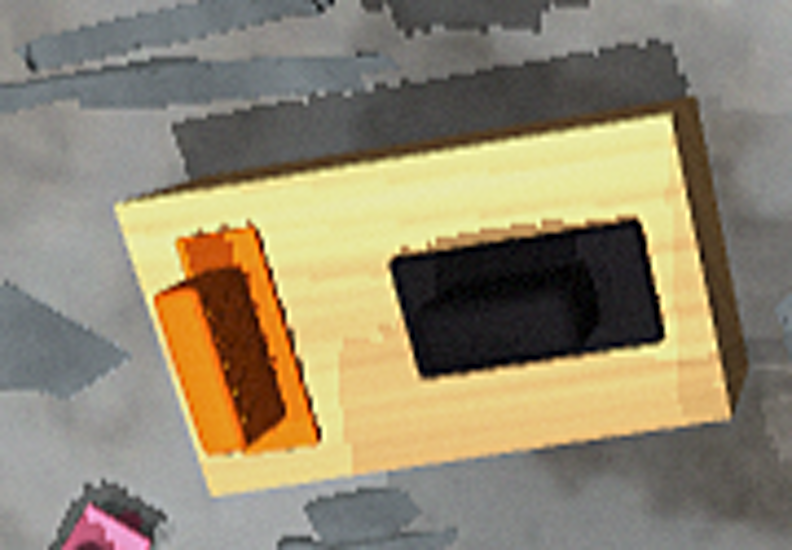

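The block's top measures 84×149.6 mm, centred at (477.5, −277.3) mm with yaw 13°, and the crop confirms the upright orange spacer in its slot. I'll compute the approach, with the jaws part-closed so they clear the wedge.

```bash
cat >> h.py <<'E'
from scipy.spatial.transform import Rotation as R
def to(p,yaw):   # p mm world, yaw = object yaw (rad); prints tool shift and turn
    s=status.get_state(); Rt=R.from_euler('xyz',s['ee_rot']).as_matrix()
    t=-((yaw+np.pi-s['ee_rot'][2]+np.pi)%(2*np.pi)-np.pi)
    print('shift',(Rt.T@(np.array(p)-1000*s['eef_pos'])).round(1),'turn',round(t,3),'pos',s['eef_pos'].round(4),'yaw',s['ee_rot'][2].round(4),'F',s['force'].round(1),'t',s['t'],'w',s['width'])
E
python3 - <<'E'
from h import *
to([488.7,-326,70],.227); to([471.2,-250,130],.227)
E
```

```text
shift [ -17.3 -168.6  190.4] turn -0.158 pos [ 0.4599 -0.159   0.2604] yaw -3.0728 F [-0.3 -0.6 -0.7] t 1.45 w 0.08753474292056036
shift [ -5.  -91.6 130.4] turn -0.158 pos [ 0.4599 -0.159   0.2604] yaw -3.0728 F [-0.3 -0.6 -0.7] t 1.45 w 0.08753474292056036
```

```bash
python3 -m jog '[[-0.18,[-5,-55,30],-0.08],[-0.18,[-12,-110,70],-0.158],[-0.18,[-17,-168,100],-0.158],[-0.18,[-17,-168.5,130],-0.158],[-0.18,[-17,-168.5,150],-0.158],[-0.18,[-17,-168.5,150],-0.158],[-0.18,[-17,-168.5,170],-0.158],[-0.18,[-17,-168.5,185],-0.158],[-0.18,[-17,-168.5,190],-0.158],[-0.18,[-17,-168.5,190],-0.158],[-1,[-17,-168.5,190],-0.158],[-1,[-17,-168.5,190],-0.158],[-1,[-17,-168.5,190],-0.158],[-1,[-17,-168.5,190],-0.158]]' 25; python3 -c "
from h import *
to([488.7,-326,70],.227)"
```

```text
t: 3.2
eef_pos: [0.4883, -0.3267, 0.0709]
ee_rot: [-3.141, 0.0, -2.917]
force: [-0.9, 0.5, 3.6]
width: 0.0115
gripper_force: 25.0
shift [-0.6  0.6  0.9] turn -0.002 pos [ 0.4883 -0.3267  0.0709] yaw -2.9167 F [-0.9  0.5  3.6] t 3.2 w 0.011519495704254182
```

Spacer gripped. I'll lift it and carry it to a viewing pose over the board.

```bash
python3 -m jog '[[-1,[0,0,-10],0],[-1,[0,0,-30],0],[-1,[0,0,-80],0]]'; python3 -c "
from h import *
to([600,45,170],-.128)"
```

```text
t: 3.58
eef_pos: [0.4865, -0.3261, 0.1497]
ee_rot: [3.139, -0.004, -2.917]
force: [1.4, 0.3, 0.2]
width: 0.0119
gripper_force: 25.0
shift [-193.1  336.6  -20.2] turn 0.352 pos [ 0.4865 -0.3261  0.1497] yaw -2.9171 F [1.4 0.3 0.2] t 3.575 w 0.0119259588659384
```

```bash
python3 -m jog '[[-1,[-25,45,-15],0.05],[-1,[-52,90,-20],0.1],[-1,[-80,140,-20],0.15],[-1,[-108,190,-20],0.2],[-1,[-136,240,-20],0.26],[-1,[-164,290,-20],0.32],[-1,[-192,337,-20],0.352],[-1,[-192,337,-20],0.352],[-1,[-192,337,-20],0.352],[-1,[-192,337,-20],0.352]]'; python3 - <<'E'
from h import *
f=grab('wrist'); save(f,'w2.png'); to([600,45,170],-.128)
E
```

```text
t: 4.82
eef_pos: [0.5997, 0.0436, 0.1708]
ee_rot: [-3.142, -0.0, 3.013]
force: [-1.1, 0.4, -0.7]
width: 0.0116
gripper_force: 25.0
shift [0.  1.5 0.8] turn -0.0 pos [0.5998 0.0435 0.1708] yaw 3.0131 F [-0.9 -0.3  0.3] t 4.875 w 0.011856902392647055
```

View pics/w2.png

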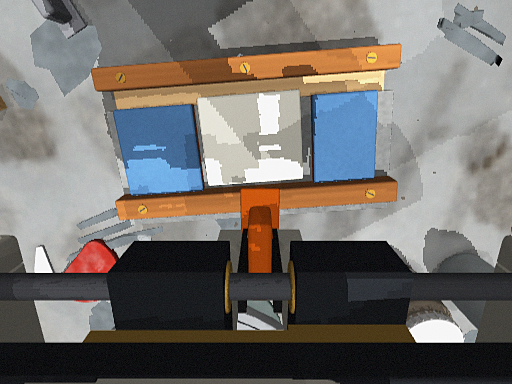

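The wrist view shows the broad tile at left (115–200, 105–195) and the white tile at (198–303, 92–186). The wide joint is at about x 307, between white and the slim tile (312–378, 92–182). The front rail is at the top and the fence at the bottom. I'll measure.

```bash
python3 - <<'E'
from h import *
f=load('wrist'); h,s,v=hsv(f)
roi=np.zeros(h.shape,bool); roi[80:197,108:392]=1
b=cv2.morphologyEx(((h>95)&(h<125)&(s>80)&(v>70)&roi).astype(np.uint8),cv2.MORPH_CLOSE,np.ones((9,9)))
for k in(0,1):
    c=blob(f,b,k); print(cv2.boundingRect(c),wrect(f,c,.04))
for r in (105,120,135,150,165,178): print(r,[int(x) for x in f['color'][r,294:320].sum(1)//3], 'L',[int(x) for x in f['color'][r,188:212].sum(1)//3])
# rail (inner) edge cols
for c in (150,200,250,300,350): print(c,[tuple(int(y) for y in x) for x in f['color'][70:106:3,c]])
E
```

```text
(113, 105, 90, 91) [array([558.5, -40.8]), array([69.4, 78.8]), np.float64(86.9)]
(312, 90, 66, 93) [array([567.2, 125.7]), array([56.1, 79.1]), np.float64(87.3)]
105 [183, 185, 183, 184, 189, 168, 109, 89, 95, 95, 94, 98, 95, 95, 98, 104, 88, 18, 48, 65, 82, 74, 168, 156, 153, 154] L [104, 102, 91, 49, 30, 17, 90, 101, 93, 131, 206, 235, 226, 226, 225, 224, 223, 225, 226, 224, 227, 228, 230, 198]
120 [185, 185, 185, 147, 155, 155, 146, 64, 81, 83, 75, 79, 80, 82, 81, 85, 89, 21, 35, 51, 133, 153, 148, 144, 148, 148] L [109, 111, 111, 105, 95, 64, 31, 27, 111, 114, 115, 135, 213, 232, 225, 225, 224, 222, 224, 224, 227, 225, 224, 226]
135 [154, 156, 154, 152, 154, 157, 153, 110, 72, 76, 76, 79, 83, 82, 86, 79, 90, 58, 20, 91, 83, 95, 150, 141, 145, 143] L [88, 93, 88, 91, 89, 90, 85, 47, 26, 40, 106, 103, 97, 116, 188, 196, 193, 194, 198, 199, 197, 195, 189, 220]
150 [154, 152, 154, 155, 154, 157, 157, 150, 69, 84, 87, 84, 76, 60, 162, 167, 70, 69, 22, 36, 121, 145, 144, 141, 144, 143] L [90, 92, 89, 89, 91, 90, 91, 90, 79, 67, 23, 28, 109, 104, 97, 103, 196, 206, 197, 195, 195, 196, 
[... 772 characters left out ...]
3, 101), (159, 128, 92), (157, 126, 86), (181, 149, 103), (192, 173, 147), (232, 231, 223), (231, 229, 218)]
250 [(198, 123, 64), (210, 133, 70), (118, 70, 38), (58, 34, 13), (167, 134, 90), (156, 127, 84), (159, 126, 88), (166, 132, 91), (186, 181, 171), (194, 190, 180), (192, 187, 176), (191, 188, 178)]
300 [(117, 69, 36), (119, 73, 40), (79, 56, 37), (163, 131, 91), (162, 130, 88), (159, 126, 84), (173, 141, 97), (169, 132, 91), (142, 111, 78), (72, 69, 68), (84, 86, 80), (104, 102, 97)]
350 [(188, 116, 59), (224, 181, 123), (245, 220, 161), (239, 203, 145), (204, 167, 116), (208, 172, 118), (214, 174, 116), (168, 135, 111), (97, 154, 209), (103, 160, 214), (96, 143, 199), (96, 146, 199)]
```

```bash
python3 - <<'E'
from h import *
f=load('wrist'); st=status.get_state(); Rt=R.from_euler('xyz',st['ee_rot']).as_matrix()
for y in(-11,0,11): print('pred flange',y,[proj(f,st['eef_pos']+Rt@(np.array([31,y,z])/1000)).round(1) for z in(17.,20.)])
for r in (188,190,192,194,198,204): 
  row=f['color'][r,225:295].astype(int); print(r,[225+i for i in range(70) if row[i,0]>1.7*row[i,1] and row[i,2]<45][:1],[225+i for i in range(70) if row[i,0]>1.7*row[i,1] and row[i,2]<45][-1:])
for n,u,us in [('white R',(299.5,301,301.5,302,302.5,302.5),0),('slim L',(312.5,313,313,313.2,313.3,313.5),0),('white L',(198,200,202,204,None,None),0)]:
  for r,c in zip((105,120,135,150,165,178),u):
    if c: print(n,(ray(f,c+.0,r,.04)[:2]*1000).round(1),end=' ')
  print()
E
```

```text
pred flange -11 [array([236.8, 190. ]), array([237.2, 188.3])]
pred flange 0 [array([256.8, 190. ]), array([256.8, 188.3])]
pred flange 11 [array([276.7, 190. ]), array([276.4, 188.3])]
188 [225] [289]
190 [228] [279]
192 [227] [279]
194 [240] [279]
198 [240] [279]
204 [240] [278]
white R [533.8  88.5] white R [546.6  88.7] white R [559.8  88. ] white R [573.3  87.3] white R [587.2  86.6] white R [599.5  85.6] 
slim L [535.2  99.7] slim L [548.   99.1] slim L [561.1  98.2] slim L [574.5  97.4] slim L [588.4  96.4] slim L [600.8  95.7] 
white L [522.7   1.5] white L [535.4   0.8] white L [5.485e+02 1.000e-01] white L [ 5.62e+02 -5.00e-01]
```

```bash
python3 -c "
from h import *
to([565.5,91.2,82],-.053)"
```

```text
shift [40.1 42.9 88.8] turn -0.075 pos [0.5998 0.0435 0.1708] yaw 3.0131 F [-0.9 -0.3  0.3] t 4.875 w 0.011856902392647055
```

```bash
python3 -m jog '[[-1,[20,22,20],-0.04],[-1,[40,43,50],-0.075],[-1,[40,43,75],-0.075],[-1,[40,43,88],-0.075],[-1,[40,43,88],-0.075],[-1,[40,43,88],-0.075],[-1,[40,43,88],-0.075]]'; python3 - <<'E'
from h import *
f=grab('wrist'); to([565.5,91.2,82],-.053)
cv2.imwrite('pics/w3.png',cv2.resize(f['color'][60:240,150:360],None,fx=3.3,fy=3.3,interpolation=cv2.INTER_CUBIC)[:,:,::-1])
E
```

```text
t: 5.75
eef_pos: [0.5666, 0.0923, 0.0835]
ee_rot: [3.141, 0.001, 3.089]
force: [-0.6, 1.1, -0.7]
width: 0.0119
gripper_force: 25.0
shift [ 0.9 -1.2  1.4] turn 0.0 pos [0.5664 0.0924 0.0834] yaw 3.0891 F [-0.2 -0.1 -1. ] t 5.8 w 0.011887590304815591
```

View pics/w3.png

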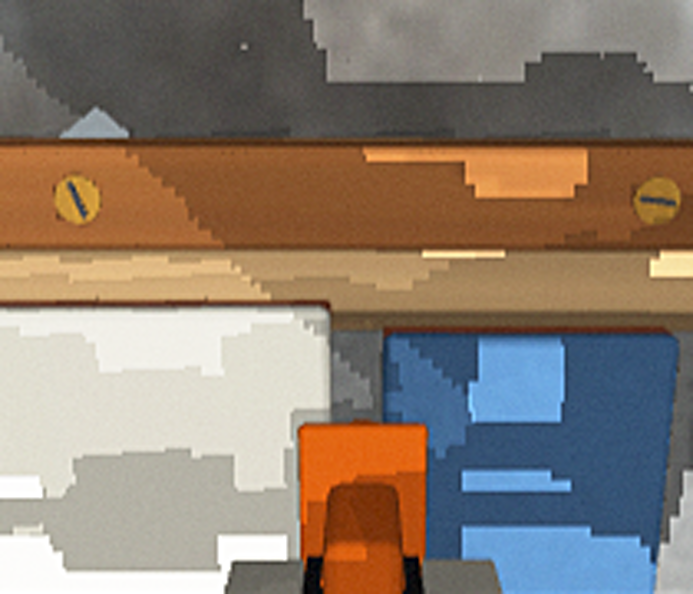

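The close crop shows the joint's edges at 329 and 384 (centre about 356) and the flange at 299–427 (centre about 363). Allowing for parallax, the spacer needs to go about 1.1 mm towards −y. I'll correct that and lower it.

```bash
python3 -m jog '[[-1,[1,-1.1,4],0],[-1,[1,-1.1,8],0],[-1,[1,-1.1,11],0],[-1,[1,-1.1,13],0],[-1,[1,-1.1,15],0],[-1,[1,-1.1,17],0],[-1,[1,-1.1,19],0],[-1,[1,-1.1,19],0]]'
```

```text
t: 6.8
eef_pos: [0.5647, 0.0913, 0.0634]
ee_rot: [-3.141, -0.0, 3.089]
force: [0.4, -1.2, -0.1]
width: 0.0113
gripper_force: 25.0
```

```bash
python3 -m jog '[[-1,[0,0,1.5],0],[-1,[0,0,2.5],0],[-1,[0,0,3.2],0],[-1,[0,0,3.2],0]]';  python3 -m jog '[[-1,[0,0,0.7],0],[-1,[0,0,0.7],0]]'
```

```text
t: 7.3
eef_pos: [0.5648, 0.0913, 0.0609]
ee_rot: [-3.142, 0.0, 3.09]
force: [-2.4, -0.1, 4.7]
width: 0.0118
gripper_force: 25.0
t: 7.55
eef_pos: [0.5649, 0.0913, 0.0609]
ee_rot: [-3.142, 0.0, 3.09]
force: [-4.3, -0.9, 12.6]
width: 0.0118
gripper_force: 25.0
```

Bottomed out: the TCP stops at 60.9 mm, which matches the grasp height of 70.9 mm over the block. I'll release and back off, and compute the wedge approach.

```bash
python3 -m jog '[[-1,[0,0,-0.7],0],[-0.3,[0,0,-0.7],0],[-0.3,[0,0,-0.7],0],[-0.3,[0,0,-20],0],[-0.3,[0,0,-60],0],[-0.3,[0,0,-100],0],[-0.3,[0,0,-100],0],[-0.3,[0,0,-100],0]]'; python3 - <<'E'
from h import *
f=grab('wrist'); cv2.imwrite('pics/w4.png',cv2.resize(f['color'][40:240,110:410],None,fx=2.6,fy=2.6,interpolation=cv2.INTER_CUBIC)[:,:,::-1])
to([471.2,-250,130],.227);to([471.2,-250,71],.227)
E
```

```text
t: 8.55
eef_pos: [0.5645, 0.0913, 0.1592]
ee_rot: [3.141, -0.0, 3.089]
force: [-0.0, 0.8, -0.2]
width: 0.0309
gripper_force: 0.0
shift [  74.9 -345.5   28.9] turn -0.279 pos [0.5642 0.0911 0.1586] yaw 3.0891 F [-0.1  0.3 -0.8] t 8.6 w 0.03064495802554656
shift [  74.8 -345.5   87.9] turn -0.279 pos [0.5642 0.0911 0.1586] yaw 3.0891 F [-0.1  0.3 -0.8] t 8.6 w 0.03064495802554656
```

View pics/w4.png

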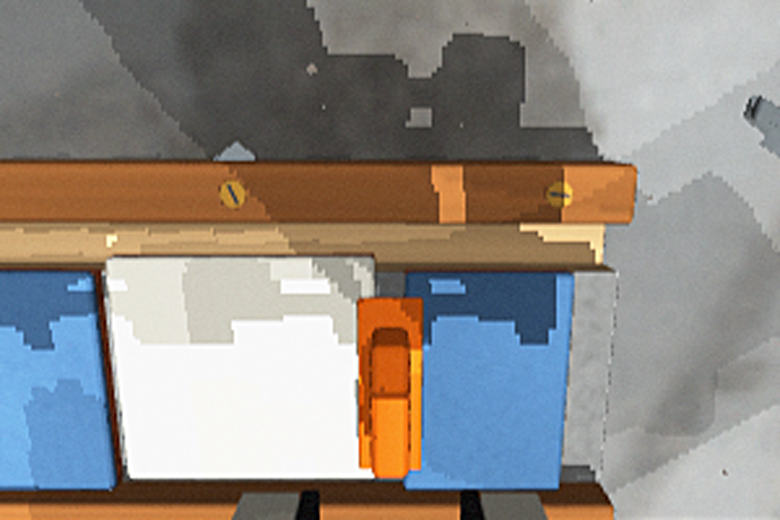

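The spacer's flange lies flush, bridging the wide joint at crop (357–422, 297–470). Now the wedge.

```bash
python3 -m jog '[[0.18,[12,-55,5],-0.05],[0.18,[24,-112,10],-0.1],[0.18,[36,-169,15],-0.15],[0.18,[48,-226,20],-0.2],[0.18,[62,-283,25],-0.25],[0.18,[75,-340,28],-0.279],[0.18,[75,-347,45],-0.279],[0.18,[75,-347,65],-0.279],[0.18,[75,-347,80],-0.279],[0.18,[75,-347,83],-0.279],[0.18,[75,-347,83],-0.279]]' 40; python3 -c "
from h import *
to([471.2,-251.5,71],.227)"
```

```text
t: 9.98
eef_pos: [0.472, -0.251, 0.0766]
ee_rot: [3.142, -0.001, -2.914]
force: [0.3, 0.0, -0.7]
width: 0.0517
gripper_force: 0.0
shift [ 0.9 -0.3  5.6] turn 0.001 pos [ 0.472  -0.251   0.0766] yaw -2.914 F [ 0.3  0.  -0.7] t 9.975 w 0.051688203832941426
```

```bash
python3 -m jog '[[0.18,[0.8,0,3],0],[0.18,[0.8,0,5],0],[0.18,[0.8,0,5],0]]';python3 -m jog '[[0.18,[0,0,0.6],0],[0.18,[0,0,1.2],0],[0.18,[0,0,1.2],0]]'
```

```text
t: 10.35
eef_pos: [0.4711, -0.2514, 0.0718]
ee_rot: [-3.142, 0.0, -2.915]
force: [0.4, -0.0, 0.1]
width: 0.0516
gripper_force: 0.0
t: 10.72
eef_pos: [0.471, -0.2515, 0.0704]
ee_rot: [3.142, -0.0, -2.915]
force: [-0.0, -0.2, 0.8]
width: 0.0513
gripper_force: 0.0
```

```bash
python3 -m jog '[[0.18,[0,0,0.7],0],[0.18,[0,0,0.7],0]]';python3 -m jog '[[0.18,[0,0,0.6],0],[0.18,[0,0,0.6],0]]'
```

```text
t: 10.98
eef_pos: [0.4711, -0.2515, 0.0703]
ee_rot: [-3.141, 0.0, -2.915]
force: [-1.8, 2.2, 6.0]
width: 0.0517
gripper_force: 3.1
t: 11.22
eef_pos: [0.4711, -0.2515, 0.0702]
ee_rot: [-3.141, 0.0, -2.914]
force: [-3.7, 2.8, 12.0]
width: 0.0516
gripper_force: 6.0
```

Contact at TCP z = 70.3 mm, so the head's top is at about 56 mm and the TCP sits 58 mm above the wedge's origin. I'll relieve the force, grip and lift.

```bash
python3 -m jog '[[0.18,[0,0,-1.2],0],[-1,[0,0,-1.2],0],[-1,[0,0,-1.2],0],[-1,[0,0,-1.2],0],[-1,[0,0,-1.2],0]]' 45; python3 -m jog '[[-1,[0,0,-10],0],[-1,[0,0,-30],0],[-1,[0,0,-70],0],[-1,[0,0,-100],0],[-1,[0,0,-100],0]]'; python3 -c "
from h import *
to([600,45,180],-.053)"
```

```text
t: 11.85
eef_pos: [0.4711, -0.2515, 0.0704]
ee_rot: [-3.142, 0.0, -2.915]
force: [0.6, 0.1, 0.7]
width: 0.0397
gripper_force: 45.1
t: 12.48
eef_pos: [0.4724, -0.2518, 0.1734]
ee_rot: [-3.139, 0.005, -2.915]
force: [-1.3, 0.4, -1.0]
width: 0.0401
gripper_force: 45.2
shift [-191.2  260.4   -6.3] turn 0.28 pos [ 0.4724 -0.2518  0.1734] yaw -2.9146 F [-1.3  0.4 -1. ] t 12.475 w 0.04007306106007955
```

Wedge gripped. I'll carry it to a hover above the slot.

```bash
python3 -c "
from h import *
to([520,43.6,117],-.053)"; python3 -m jog '[[-1,[-14,42,-5],0.05],[-1,[-28,90,-5],0.1],[-1,[-42,140,-5],0.15],[-1,[-56,190,-5],0.2],[-1,[-70,240,-5],0.25],[-1,[-90,260,-5],0.28],[-1,[-114,276,-5],0.28],[-1,[-114,276,-5],0.28]]'; python3 -c "
from h import *
to([520,43.6,117],-.053)"
```

```text
shift [-112.6  277.2   56.3] turn 0.28 pos [ 0.4724 -0.2518  0.1734] yaw -2.9146 F [-1.3  0.4 -1. ] t 12.475 w 0.04007306106007955
t: 13.48
eef_pos: [0.5205, 0.0443, 0.1744]
ee_rot: [-3.141, -0.001, 3.09]
force: [-2.2, 0.5, -0.2]
width: 0.0395
gripper_force: 45.2
shift [ 0.4 -0.7 57.4] turn 0.001 pos [0.5205 0.0443 0.1744] yaw 3.0899 F [-2.2  0.5 -0.2] t 13.475 w 0.03952000087802287
```

```bash
python3 -m jog '[[-1,[0,0,25],0],[-1,[0,0,50],0],[-1,[0,0,57],0],[-1,[0,0,57],0],[-1,[0,0,57],0]]'; python3 - <<'E'
from h import *
f=grab('wrist'); to([520,43.6,117],-.053); save(f,'w5.png')
st=status.get_state(); Rt=R.from_euler('xyz',st['ee_rot']).as_matrix()
print('pred head front',[proj(f,st['eef_pos']+Rt@(np.array([17,y,z])/1000)).round(1) for y in(-34,34) for z in(14,20)])
E
```

```text
t: 14.1
eef_pos: [0.5205, 0.0431, 0.1192]
ee_rot: [3.141, 0.001, 3.088]
force: [0.4, -0.5, -0.6]
width: 0.0396
gripper_force: 45.2
shift [0.6 0.4 2.3] turn -0.0 pos [0.5206 0.0432 0.1193] yaw 3.0884 F [-0.4  0.3 -0.9] t 14.15 w 0.04000561227508257
pred head front [array([196. , 215.3]), array([198. , 211.2]), array([318.2, 215.3]), array([316.3, 211.3])]
```

View pics/w5.png

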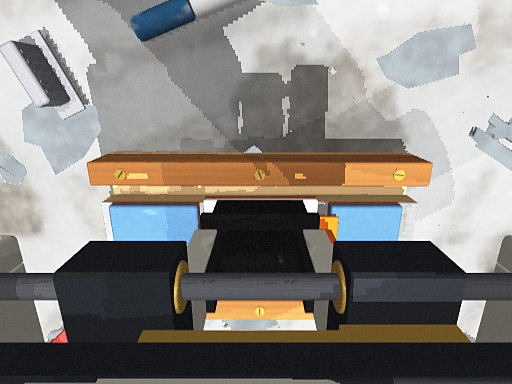

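The wrist view shows the wedge held over the slot: black body front at about (205–312, 199), head from about row 212. The rail spans rows 155–187, with the slot strip at about 187–200. I'll compute the offsets from column profiles.

```bash
python3 - <<'E'
from h import *
f=load('wrist'); st=status.get_state(); Rt=R.from_euler('xyz',st['ee_rot']).as_matrix()
P=lambda x,y,z: proj(f,st['eef_pos']+Rt@(np.array([x,y,z])/1000)).round(1)
print('nose flat bottom',P(10,-30,58),P(10,30,58),'nose back',P(5.5,0,58),'head top front',P(17,-34,14),P(17,34,14),'head bottom',P(17,0,20))
for c in (150,190,220,258,300,330,370): print(c,[(r,int(f['color'][r,c].astype(int).sum()//3)) for r in range(180,220)][::1] if c in(220,300) else [(r,[int(q) for q in f['color'][r,c]]) for r in range(178,206,2)])
print(ray(f,150,187,.04)[:2],ray(f,370,187,.04)[:2])
for r in (201,204,207,210,213,216,220): 
    d=[c for c in range(180,340) if f['color'][r,c].max()<45]; print(r,min(d),max(d))
E
```

```text
nose flat bottom [214.7 200.1] [300.4 200.2] nose back [257.6 206.1] head top front [196.  215.3] [318.2 215.3] head bottom [257.2 211.2]
150 [(178, [213, 138, 73]), (180, [214, 141, 78]), (182, [213, 138, 73]), (184, [199, 123, 66]), (186, [230, 195, 140]), (188, [245, 224, 166]), (190, [246, 223, 161]), (192, [246, 219, 158]), (194, [170, 133, 94]), (196, [126, 99, 72]), (198, [128, 103, 71]), (200, [130, 103, 72]), (202, [107, 49, 27]), (204, [60, 57, 70])]
190 [(178, [184, 117, 65]), (180, [183, 117, 62]), (182, [182, 116, 62]), (184, [178, 111, 63]), (186, [162, 134, 92]), (188, [196, 156, 112]), (190, [193, 157, 113]), (192, [189, 155, 108]), (194, [158, 127, 89]), (196, [122, 100, 68]), (198, [128, 99, 70]), (200, [132, 106, 72]), (202, [104, 48, 26]), (204, [50, 47, 60])]
220 [(180, 115), (181, 115), (182, 119), (183, 119), (184, 107), (185, 109), (186, 174), (187, 202), (188, 195), (189, 196), (190, 196), (191, 186), (192, 148), (193, 151), (194, 131), (195, 96), (196, 59), (197, 54), (198, 105), (199, 144), (200, 30), (201, 9), (202, 20), (203, 15), (204, 20), (205, 15), (2
[... 1013 characters left out ...]
78, 39]), (186, [186, 149, 106]), (188, [199, 165, 113]), (190, [201, 163, 118]), (192, [196, 160, 111]), (194, [165, 135, 97]), (196, [121, 97, 69]), (198, [121, 99, 67]), (200, [121, 100, 71]), (202, [101, 42, 29]), (204, [112, 51, 27])]
370 [(178, [240, 169, 91]), (180, [235, 160, 86]), (182, [236, 165, 88]), (184, [241, 164, 90]), (186, [169, 133, 92]), (188, [197, 164, 112]), (190, [201, 163, 119]), (192, [198, 163, 116]), (194, [183, 145, 100]), (196, [121, 98, 67]), (198, [132, 106, 77]), (200, [127, 104, 73]), (202, [102, 46, 28]), (204, [75, 58, 66])]
[ 0.50342845 -0.03808623] [0.51228197 0.12951413]
201 217 302
204 216 303
207 215 304
210 214 305
213 202 318
216 200 319
220 200 319
```

```bash
python3 - <<'E'
from h import *
f=load('wrist'); st=status.get_state(); Rt=R.from_euler('xyz',st['ee_rot']).as_matrix()
for n,r in (('rail',185.5),('white',197.5),('blue',202.5)):
    for c in (220,258,300): print(n,c,(Rt.T@(ray(f,c,r,.04)-st['eef_pos'])*1000).round(1))
E
```

```text
rail 220 [ 14.1 -28.7  79.3]
rail 258 [14.1  0.2 79.3]
rail 300 [14.1 32.2 79.3]
white 220 [  4.4 -29.1  79.3]
white 258 [ 4.4  0.2 79.3]
white 300 [ 4.4 32.6 79.3]
blue 220 [  0.3 -29.3  79.3]
blue 258 [ 0.3  0.2 79.3]
blue 300 [ 0.3 32.8 79.3]
```

The wedge's nose is where predicted, with flat face at tool x = +10. The rail edge is at +14.3 and the white tile's front at about +3.5. I'll shift x by +3 and lower the wedge.

```bash
python3 -m jog '[[-1,[2.5,0,5],0],[-1,[2.5,0,11],0],[-1,[2.5,0,15],0],[-1,[2.5,0,19],0],[-1,[2.5,0,22],0],[-1,[2.5,0,25],0],[-1,[2.5,0,27],0],[-1,[2.5,0,27],0]]'; python3 -m jog '[[-1,[0.7,0,1],0],[-1,[0.7,0,3],0],[-1,[0.7,0,5],0],[-1,[0.7,0,5],0]]'
```

```text
t: 15.15
eef_pos: [0.5176, 0.0432, 0.0912]
ee_rot: [-3.142, -0.0, 3.088]
force: [0.4, -0.4, -1.0]
width: 0.0398
gripper_force: 45.3
t: 15.65
eef_pos: [0.5173, 0.0434, 0.0864]
ee_rot: [3.141, 0.001, 3.088]
force: [3.2, -0.8, -1.8]
width: 0.0399
gripper_force: 45.5
```

```bash
python3 -m jog '[[-1,[0,0,1],0],[-1,[0,0,2.5],0],[-1,[0,0,4],0],[-1,[0,0,5],0],[-1,[0,0,5],0]]'; python3 -m jog '[[-1,[0,0,1],0],[-1,[0,0,2],0],[-1,[0,0,3],0],[-1,[0,0,4],0],[-1,[0,0,4],0]]'
```

```text
t: 16.27
eef_pos: [0.5173, 0.0434, 0.0814]
ee_rot: [3.141, 0.001, 3.088]
force: [4.8, -0.9, -0.9]
width: 0.0399
gripper_force: 45.7
t: 16.9
eef_pos: [0.5173, 0.0434, 0.0774]
ee_rot: [3.141, 0.001, 3.089]
force: [5.3, 0.9, 0.8]
width: 0.0395
gripper_force: 45.7
```

```bash
python3 -m jog '[[-1,[-0.3,0,1],0],[-1,[-0.3,0,2],0],[-1,[-0.3,0,3],0],[-1,[-0.3,0,3],0]]'; python3 -m jog '[[-1,[0,0,0.5],0],[-1,[0,0,1],0],[-1,[0,0,1],0]]'
```

```text
t: 17.4
eef_pos: [0.5174, 0.0433, 0.0743]
ee_rot: [3.141, 0.0, 3.088]
force: [5.9, -0.2, -0.0]
width: 0.0397
gripper_force: 45.7
t: 17.77
eef_pos: [0.5174, 0.0433, 0.0734]
ee_rot: [3.141, 0.0, 3.088]
force: [5.3, -0.8, 1.0]
width: 0.04
gripper_force: 45.7
```

```bash
python3 -m jog '[[-1,[-0.2,0,0.4],0],[-1,[-0.2,0,0.8],0],[-1,[-0.2,0,0.8],0]]'; python3 -m jog '[[-1,[0,0,0.4],0],[-1,[0,0,0.8],0],[-1,[0,0,0.8],0]]'
```

```text
t: 18.15
eef_pos: [0.5174, 0.0433, 0.0727]
ee_rot: [3.142, 0.0, 3.088]
force: [3.2, -0.3, 4.2]
width: 0.0402
gripper_force: 45.9
t: 18.52
eef_pos: [0.5174, 0.0433, 0.0722]
ee_rot: [3.142, 0.0, 3.088]
force: [2.8, -0.2, 8.8]
width: 0.0396
gripper_force: 46.1
```

```bash
python3 -m jog '[[-1,[-0.2,0,0.2],0],[-1,[-0.2,0,0.4],0],[-1,[-0.2,0,0.4],0],[-1,[-0.2,0,0.4],0]]'; python3 - <<'E'
from h import *
f=grab('wrist'); to([0,0,0],0)
cv2.imwrite('pics/w6.png',cv2.resize(f['color'][130:250,90:430],None,fx=2.3,fy=2.3,interpolation=cv2.INTER_CUBIC)[:,:,::-1])
E
```

```text
t: 19.02
eef_pos: [0.5174, 0.0432, 0.072]
ee_rot: [3.142, 0.0, 3.088]
force: [0.4, 0.8, 11.4]
width: 0.0397
gripper_force: 46.4
shift [514.4 -70.6  72. ] turn -0.053 pos [0.5174 0.0432 0.0721] yaw 3.0885 F [ 1.4  0.8 12. ] t 19.075 w 0.03961810480844224
```

View pics/w6.png

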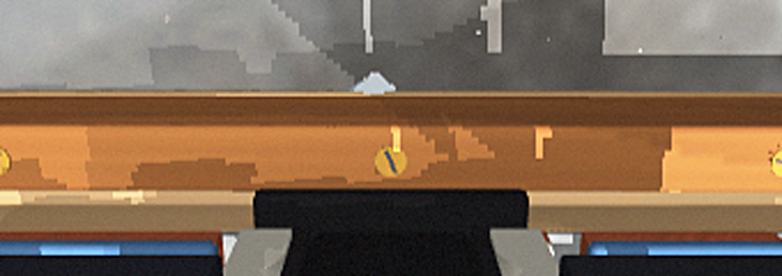

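The last view shows the wedge's head over the slot at crop (255–527, 190). The white tile's front corners, at about (230,236) and (550,236), are level with the blue tiles' front edges. The push is about 12 N. I'll do a short hold to check it is steady, then hand in.

```bash
python3 -m jog '[[-1,[0,0,0],0],[-1,[0,0,0],0],[-1,[0,0,0],0],[-1,[0,0,0],0]]'; python3 - <<'E'
from h import *
for n in('top','scene'):
    f=grab(n); u,v=proj(f,[.565,.0913,.06]).astype(int); print(n,u,v,f['color'][v-2:v+3,u].tolist() if 0<v<380 and 0<u<510 else None)
s=status.get_state(); print(s['force'])
E
```

```text
t: 19.58
eef_pos: [0.5174, 0.0432, 0.0721]
ee_rot: [3.142, 0.0, 3.088]
force: [-0.6, 0.8, 12.0]
width: 0.0396
gripper_force: 46.4
top 229 195 [[62, 51, 44], [76, 63, 54], [85, 72, 62], [89, 74, 65], [87, 76, 64]]
scene 242 186 [[65, 67, 67], [100, 98, 92], [142, 139, 126], [162, 159, 144], [167, 164, 150]]
[ 0.78231892  0.36250578 12.35369686]
```

Steady at 12 N. The arm hides the spacer from both cameras, but it was seen seated before and has not been touched since.

```bash
python3 -c "
from station import order
print(order.job_done())"
```

```text
the job is handed in; nothing more can be done
None
```

I've handed the job in: the orange spacer was seen fully down in the wide joint before the wedge went in (the arm hid it at the end), and the wedge is held pressed at about 12 N, with the white tile's front edge level with the blue tiles.

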